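# Put the matching lids on the turned boxes

### The arm

A 6-joint arm with a two-finger parallel gripper is mounted at the origin on the work surface. World frame = base frame: x ahead of the robot, y to its left, z up, the work surface at z = 0. Lengths are in m, angles in rad, forces in N, time in s.
With the tool pointing down it reaches from about 0.375 to 0.9 m from the base axis. Payload 3.1 kg.
Tool frame: the origin (TCP) lies midway between the tips of the shut fingers; the grasp point (between the pads) lies 19 mm behind it; z points along the fingers, y is the line along which they close (so a half turn about z gives the same grasp; the last joint's range is limited). The gripper opens to 85 mm and grips with 20 to 120 N. Pads are 22 mm wide; open, the fingers measure 114 mm over their backs; the gripper's body (76 mm by 85 mm) begins 54 mm behind the grasp point. The pads swing forward as they close: fully open they stand 13 mm farther back than shut.
Start: joints at [-1.29, 0.527, 1.433, -0, 1.181, -0.178], TCP at [0.277, -0.56, 0.196] pointing down, gripper open.
Joint ranges: [-3.08, 3.08], [-0.75, 2.2], [0.22, 2.44], [-1.43, 4.57], [0, 2.65], [-2.85, 2.85]. Speed limits (rad/s): [2.79, 2.79, 3.14, 3.14, 3.14, 3.14].

### API

Orientations are given as a unit quaternion [x, y, z, w].
In Python, from station import manip gives the robot as it stands.
- The arm moves only by the tool move_arm, never from a script. Its argument "increments" is a list that holds one entry, the list of rows, each a list of 5 numbers: the gripper's target within -1 to 1 (shut at 1, half-way at 0, fully open at -1), then the shift along the world's x, y, z in m, then the turn about the world's z in degrees. In form: [[[fingers, dx, dy, dz, twist], ...]]. A call has 1 to 8 rows; each row shifts and turns the commanded pose from where the row before left it; what a row does not reach is not made up. A row lasts 1/10 s, in which the tool goes at most 50 mm and 8.59 degrees, less where a joint would pass 70% of its speed; a pose out of reach is approached as far as the arm can. A call with a gripper value outside its range is refused whole. The fingers move at their own pace and stop on an object; "newtons" is the grip in N (left out, the last holds). Time passes only in rows, so rows that do not move let the fingers close. It gives the time, the measured TCP pose, the force, the opening and the grip force at its end, in the units of the state.
- manip.sense(): the state, without advancing time (a new reading comes with each control period).
- manip.snapshot(name): name is "side" or "top"; returns a dict with "img" (400x640x3 uint8, red, green, blue), "fx", "fy", "cx", "cy" (pixels), "world_to_cam" (4x4, takes a point from world to camera coordinates). Camera axes: x right, y down, z forward; pixel columns grow to the right and rows downward; lengths in m; the calibration is good to about 2 mm. A picture is of the moment at which its call begins. There is no depth.
- manip.sign_off(): hands the job in; it is judged then, once.
Trained networks look in the newest picture that a camera, given by its name, has taken for a name from the list of things; names that differ only in an ending like _2 or _b are one class to them, and where a whole thing is asked for, a point or a joint stands for the part that bears it (a point fixed in the world has none). Each returns a list of dicts, best first, with "confidence" (0 to 1); they miss things now and then, are a little off and sometimes report something else, mostly with a low value. They report only what shows in the picture. A call takes as long as a camera call. They do not tell look-alikes from the thing itself.
- manip.spot_in(label, camera): "xyz" ([x, y, z] in m, in world coordinates, good to about 4 mm: the middle of the surface that is visible of it).
- manip.mark_of(label, camera): "xyz" ([x, y, z] in m, in world coordinates, good to about 4 mm: a listed point, or the origin of a listed thing).
The state is a dict: "t": time; "q": joint angles; "qd": joint speeds; "tau": joint torques, N m; "tcp_pos": TCP position; "tool_rot": TCP orientation; "force": force on the tool from outside, world axes, zero at the start; "ft_torque": the same for the moment, N m; "finger_gap": opening from 0.0 (shut) to 1.0 (fully open); "gripper_force": force on a finger pad.
Only numpy, scipy, OpenCV 4.12 (cv2) and the standard library are available. Lean on these libraries where they do the work, as an engineer would, in place of code of your own. Each camera call takes 0.05 s, during which the arm holds its last target. There are 200 camera calls.

### The job

The burned ornament is finished: close the four round wooden boxes, putting each of the four round lids, knob up, on the box of its own diameter so that it sits flat on the rim with its lip inside. Leave the boxes standing where they are, and do not disturb the square and the hexagonal lid, which belong elsewhere.

Things in the scene. Friction and masses are not known exactly. Their poses are not given: they have to be found in the camera images.
- box_small: the smallest of the four open round turned wooden boxes: outside diameter 56, wall 5 and height 40 mm, loose, standing upright. Origin: centre of its underside, z up to its open mouth (rim 40 mm above the origin).
- box_second: the second smallest of the four open round turned wooden boxes: outside diameter 72, wall 5 and height 46 mm, loose, standing upright. Origin: centre of its underside, z up to its open mouth (rim 46 mm above the origin).
- box_third: the second largest of the four open round turned wooden boxes: outside diameter 88, wall 5 and height 52 mm, loose, standing upright. Origin: centre of its underside, z up to its open mouth (rim 52 mm above the origin).
- box_large: the largest of the four open round turned wooden boxes: outside diameter 104, wall 5 and height 58 mm, loose, standing upright. Origin: centre of its underside, z up to its open mouth (rim 58 mm above the origin).
- lid_small: the smallest of the four loose round wooden lids, knob up on the table. Origin: centre of its underside, z up; above it a lip of diameter 28 mm (0 to 4 mm), a disc of diameter 56 mm, like its box (4 to 12 mm), an upright round knob of diameter 24 mm (12 to 42 mm). Seated, the disc lies on the rim, the lip has 9 mm of play all round, and the origin is 36 mm above the box's.
- lid_second: the second smallest of the four loose round wooden lids, knob up on the table. Origin: centre of its underside, z up; above it a lip of diameter 44 mm (0 to 4 mm), a disc of diameter 72 mm, like its box (4 to 12 mm), an upright round knob of diameter 24 mm (12 to 42 mm). Seated, the disc lies on the rim, the lip has 9 mm of play all round, and the origin is 42 mm above the box's.
- lid_third: the second largest of the four loose round wooden lids, knob up on the table. Origin: centre of its underside, z up; above it a lip of diameter 60 mm (0 to 4 mm), a disc of diameter 88 mm, like its box (4 to 12 mm), an upright round knob of diameter 24 mm (12 to 42 mm). Seated, the disc lies on the rim, the lip has 9 mm of play all round, and the origin is 48 mm above the box's.
- lid_large: the largest of the four loose round wooden lids, knob up on the table. Origin: centre of its underside, z up; above it a lip of diameter 76 mm (0 to 4 mm), a disc of diameter 104 mm, like its box (4 to 12 mm), an upright round knob of diameter 24 mm (12 to 42 mm). Seated, the disc lies on the rim, the lip has 9 mm of play all round, and the origin is 54 mm above the box's.
- lid_square: loose square wooden lid, 80 x 80 mm, with a small lip below and the same thickness and knob (24 mm diameter, 12 to 42 mm above the origin) as the round lids. Origin: centre of its underside. It belongs to no box here and stays where it is.
- lid_hexagon: loose hexagonal wooden lid, 80 mm across the flats, 92 mm across the corners, with a small lip below and the same thickness and knob (24 mm diameter, 12 to 42 mm above the origin) as the round lids. Origin: centre of its underside. It belongs to no box here and stays where it is.
Mind the look-alikes: they are no part of the job. Leave any blue or purple look-alike of the box_third alone.

How it is judged:
By the outcome, as a careful person would: the job done as asked, in the order asked, and still so for the second after the job is handed in, with the robot touching nothing.
It also fails if it takes over 106 s, if anything falls off the work surface, if the arm or the gripper's body presses on something with over 40 N, if the wrist force passes 120 N, or if a joint passes its speed limit or range.

## Working session

There is one attempt and no reset: what is moved stays moved. The work goes in short steps, Python scripts to look and compute and a tool call to move; the robot and the scene stay as the last step left them, time stands still between calls to the robot, and variables do not carry over. Pictures are saved under pics/ and viewed, at most 14 in all, crops included, and the job is handed in when it is done.

Besides the shell and the picture viewer there is one more tool, called after "Request:" as name([rows], argument=value, ...), one row to a line, values as JSON. move_arm: Moves the arm, as the interface text tells. Its arguments: {"type":"object","properties":{"increments":{"type":"array","items":{"type":"array","items":{"type":"array","items":{"type":"number"}}}},"newtons":{"type":"number"}},"required":["increments"]}

```bash
mkdir -p pics
cat > h.py <<'E'
from station import manip
import cv2,numpy as np
def snap(c,n):
    s=manip.snapshot(c); cv2.imwrite(f'pics/{n}.png',s['img'][:,:,::-1]); return s
def proj(s,p):
    c=s['world_to_cam']@np.r_[p,1]; return np.array([s['fx']*c[0]/c[2]+s['cx'],s['fy']*c[1]/c[2]+s['cy']])
def unproj(s,uv,z):
    M=np.array(s['world_to_cam']);R=M[:3,:3];t=M[:3,3];o=-R.T@t
    d=R.T@np.array([(uv[0]-s['cx'])/s['fx'],(uv[1]-s['cy'])/s['fy'],1]);return o+d*(z-o[2])/d[2]
E
python3 - <<'E'
from h import *
S={c:snap(c,c+'0') for c in('top','side')}
for n in 'box_small box_second box_third box_large lid_small lid_second lid_third lid_large lid_square lid_hexagon'.split():
  for c in('top',):
    for d in manip.mark_of(n,c)[:5]:
        print(n,c,np.round(d['xyz'],3),round(d['confidence'],2),np.round(proj(S[c],d['xyz'])))
st=manip.sense();print(st['t'],st['tcp_pos'],st['tool_rot'])
E
```

```text
box_small top [0.644 0.252 0.   ] 0.78 [223. 145.]
box_second top [ 0.631 -0.223 -0.002] 0.96 [396. 154.]
box_third top [ 0.432 -0.151 -0.002] 0.81 [369. 226.]
box_third top [ 0.34  -0.45   0.001] 0.58 [480. 263.]
box_large top [0.496 0.405 0.002] 0.91 [164. 197.]
lid_small top [0.362 0.317 0.001] 0.82 [194. 247.]
lid_small top [0.449 0.151 0.003] 0.37 [257. 217.]
lid_second top [ 0.465 -0.004 -0.001] 0.98 [315. 212.]
lid_third top [ 0.668 -0.001 -0.   ] 0.74 [316. 139.]
lid_third top [ 0.367 -0.295 -0.001] 0.74 [422. 251.]
lid_large top [0.45  0.152 0.002] 0.62 [257. 216.]
lid_square top [ 0.368 -0.293 -0.002] 0.77 [421. 251.]
lid_square top [ 0.36   0.317 -0.001] 0.45 [194. 248.]
lid_hexagon top [ 0.516 -0.416  0.002] 0.73 [467. 198.]
0.6 [ 0.27680285 -0.56033022  0.19611619] [ 9.73804845e-01  2.27385408e-01 -5.95527295e-06  4.07925245e-06]
```

View pics/top0.png

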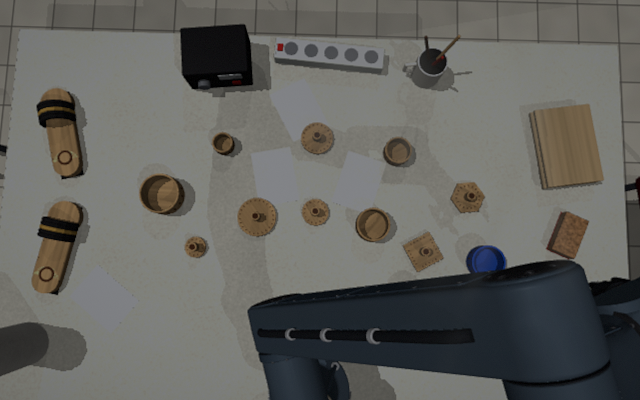

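View pics/side0.png

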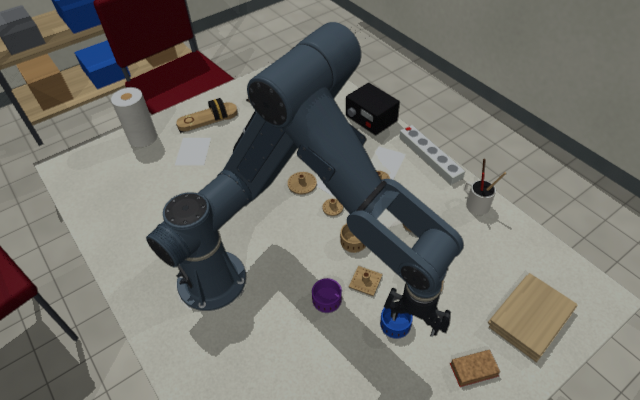

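The top view shows all eight round parts: boxes at about (223,145), (396,153), (372,224) and (161,195), and lids at about (196,247), (316,212), (317,138) and (257,217). The side view shows the blue and purple look-alikes near the gripper. I'll average a few readings and check them as an overlay.

Run:
```python
from h import *
D=dict(small=(.056,.040),second=(.072,.046),third=(.088,.052),large=(.104,.058))
g=dict(box_small=(.644,.252),box_second=(.631,-.223),box_third=(.432,-.151),box_large=(.496,.405),lid_small=(.362,.317),lid_second=(.465,-.004),lid_third=(.668,-.001),lid_large=(.45,.152))
A={k:[] for k in g}
for i in range(4):
  s=manip.snapshot('top')
  for n in g:
    for d in manip.mark_of(n,'top'):
      if np.hypot(*(np.array(d['xyz'][:2])-g[n]))<.03: A[n].append(d['xyz'][:2]);break
k=2.8;im=cv2.resize(s['img'][115:270,140:420,::-1],None,fx=k,fy=k,interpolation=cv2.INTER_CUBIC)
P={}
for n in g:
  m=np.mean(A[n],0);P[n]=m.tolist();print(n,np.round(m,4),np.round(np.std(A[n],0),4),len(A[n]))
  d,h=D[n[4:]]
  for r,z in ([(d/2,h),(d/2-.005,h)] if n[0]=='b' else [(d/2,.012),(.012,.042)]):
    a=np.linspace(0,2*np.pi,60)
    p=np.array([proj(s,[m[0]+r*np.cos(t),m[1]+r*np.sin(t),z]) for t in a])
    cv2.polylines(im,[np.int32(((p+.5-[140,115])*k))],True,(0,255,0),1)
cv2.imwrite('pics/ov.png',im)
import json;json.dump(P,open('p.json','w'))
```

```text
box_small [0.6432 0.2515] [0.0021 0.0011] 4
box_second [ 0.6312 -0.2206] [0.0017 0.0013] 4
box_third [ 0.4314 -0.1533] [0.0016 0.0006] 4
box_large [0.4982 0.402 ] [0.0007 0.0002] 4
lid_small [0.3595 0.3143] [0.0011 0.0028] 3
lid_second [ 0.4641 -0.0037] [0.0013 0.0015] 3
lid_third [ 0.6699 -0.0018] [0.0014 0.0017] 4
lid_large [0.4495 0.1536] [0.0018 0.0012] 4
```

View pics/ov.png

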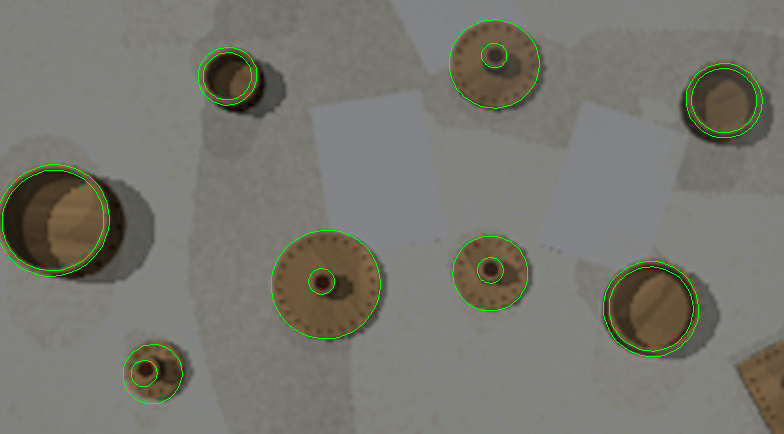

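Request:
move_arm([
  [[0,0.0156,0.0463,0,0],[0,0.0156,0.0463,0,0],[0,0.0156,0.0463,0,0],[0,0.0156,0.0463,0,0],[0,0.0156,0.0463,0,0],[0,0.0156,0.0463,0,0],[0,0.0156,0.0463,0,0],[0,0.0156,0.0463,0,0]],
], newtons=40)

```text
t: 3.2
tcp_pos: [0.4021, -0.1883, 0.1964]
tool_rot: [0.974, 0.227, 0.0, 0.0]
force: [0.8, 0.0, 0.5]
finger_gap: 0.495
gripper_force: 0.0
```

Request:
move_arm([
  [[0,0.0156,0.0463,0,0],[0,0.0156,0.0463,0,0],[0,0.0156,0.0463,0,0],[0,0.0156,0.0463,0,0],[0,0,0,-0.04,0],[0,0,0,-0.04,0],[0,0,0,-0.04,0],[0,0,0,0,0]],
])

```text
t: 4.0
tcp_pos: [0.4603, -0.0036, 0.0721]
tool_rot: [0.974, 0.228, -0.005, -0.003]
force: [-0.8, 0.6, 0.7]
finger_gap: 0.501
gripper_force: 0.0
```

Request:
move_arm([
  [[0,0.003,0,-0.03,0],[0,0,0,-0.02,0],[0,0,0,-0.006,0],[0,0,0,0,0],[1,0,0,0,0],[1,0,0,0,0],[1,0,0,0,0],[1,0,0,0,0]],
])

```text
t: 4.8
tcp_pos: [0.4674, -0.0048, 0.0208]
tool_rot: [0.974, 0.227, 0.001, 0.0]
force: [0.3, -0.4, -0.5]
finger_gap: -0.003
gripper_force: 0.0
```

Run:
```python
from h import *
s=snap('top','g1');cv2.imwrite('pics/g1c.png',cv2.resize(s['img'][150:290,240:420,::-1],None,fx=3,fy=3))
st=manip.sense();print(st['tcp_pos'],st['finger_gap'],st['gripper_force'],st['force'])
```

```text
[ 0.46726577 -0.00479429  0.02059659] 0.002506327195139218 0.0 [-0.38789984 -0.89571806 -0.95205313]
```

View pics/g1c.png

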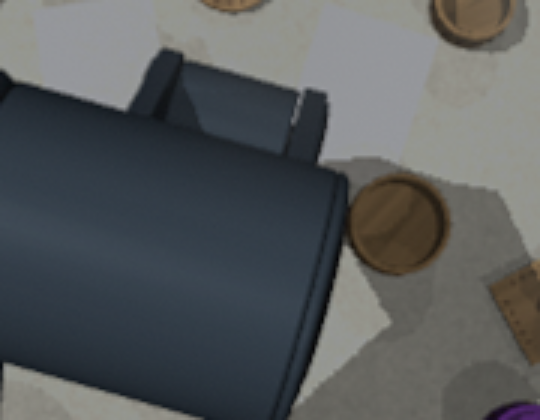

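The arm hides the lid from the top camera, and the fingers shut on nothing. I'll look from the side.

Run:
```python
from h import *
s=snap('side','s1')
c=proj(s,[.467,-.004,.02]);print(c, proj(s,[.4641,-.0037,.012]))
x,y=int(c[0])-80,int(c[1])-70
cv2.imwrite('pics/s1c.png',cv2.resize(s['img'][max(y,0):y+140,max(x,0):x+160,::-1],None,fx=4,fy=4))
for d in manip.mark_of('lid_second','side'):print(d)
```

```text
[333.18712878 204.47980554] [332.48109806 206.34775303]
{'xyz': [0.4592, -0.0025, -0.0027], 'confidence': 0.5}
```

View pics/s1c.png

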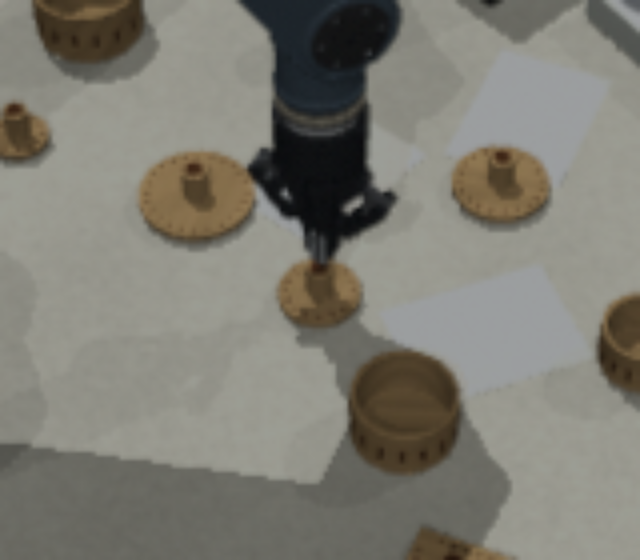

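The fingers are shut at about (322,262) in the crop. The knob stands at (320,285) and the lid hasn't visibly moved. I'll compare where the tool should appear with where it does.

Run:
```python
from h import *
s=manip.snapshot('side');M=np.array(s['world_to_cam']);print('cam',-M[:3,:3].T@M[:3,3])
st=manip.sense();print(st['tcp_pos'],st['finger_gap'])
k=8;c=[333.19,204.48];x,y=int(c[0])-35,int(c[1])-45
im=cv2.resize(s['img'][y:y+75,x:x+80,::-1],None,fx=k,fy=k,interpolation=cv2.INTER_CUBIC)
def dot(p,col):
  u=(proj(s,p)+.5-[x,y])*k;cv2.circle(im,tuple(np.int32(u)),3,col,-1)
for z in(.0,.019,.073,.12):dot(np.array(st['tcp_pos'])+[0,0,z],(0,0,255))
for z in(.012,.042):dot([.4641,-.0037,z],(0,255,0))
cv2.imwrite('pics/s2c.png',im)
```

```text
cam [-0.19068514 -0.8787426   1.31812121]
[ 0.46705564 -0.00471249  0.02023634] -0.0010649874700610295
```

View pics/s2c.png

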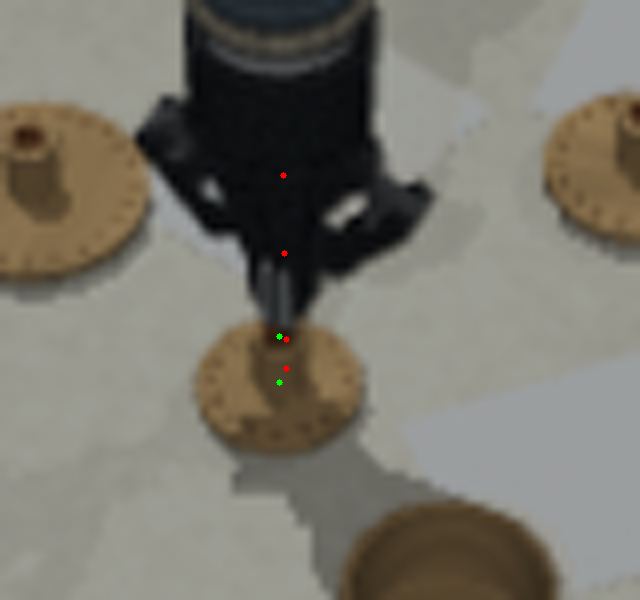

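Request:
move_arm([
  [[1,0,0,0.04,0],[1,0,0,0.04,0],[1,0,0,0,0],[1,0,0,0,0]],
])

```text
t: 5.4
tcp_pos: [0.4675, -0.0048, 0.1008]
tool_rot: [0.974, 0.227, 0.001, 0.0]
force: [-1.1, 0.5, -0.1]
finger_gap: 0.001
gripper_force: 0.0
```

Run:
```python
from h import *
s=manip.snapshot('side')
st=manip.sense();print(st['tcp_pos'],st['finger_gap'])
k=7;c=proj(s,st['tcp_pos']);x,y=int(c[0])-55,int(c[1])-35
im=cv2.resize(s['img'][y:y+80,x:x+110,::-1],None,fx=k,fy=k,interpolation=cv2.INTER_CUBIC)
im=cv2.convertScaleAbs(im,alpha=1.6)
def dot(p,col):
  u=(proj(s,p)+.5-[x,y])*k;cv2.circle(im,tuple(np.int32(u)),3,col,-1)
for z in(.0,.019,.073):dot(np.array(st['tcp_pos'])+[0,0,z],(0,0,255))
for z in(.012,.042):dot([.4641,-.0037,z],(0,255,0))
cv2.imwrite('pics/s3c.png',im)
```

```text
[ 0.46654986 -0.00458301  0.09990563] -0.0004988507424197999
```

View pics/s3c.png

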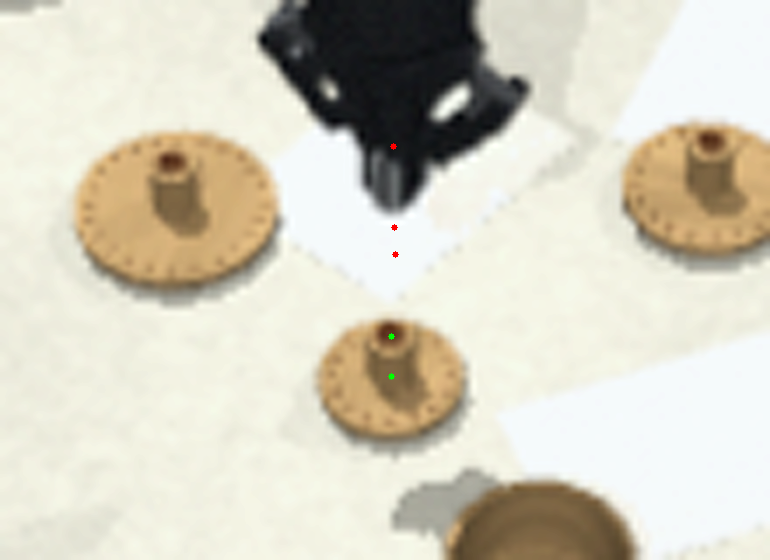

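The shut tip appears at (393,212), about 29 mm above the reported TCP at (395,254). So the real fingertips seem to sit higher than the TCP. I'll test this by closing on the knob at a lower height.

Request:
move_arm([
  [[0,-0.003,0.001,-0.02,0],[0,0,0,-0.02,0],[0,0,0,-0.02,0],[0,0,0,-0.02,0],[0,0,0,-0.005,0],[0,0,0,-0.005,0],[0,0,0,0,0]],
])

```text
t: 6.15
tcp_pos: [0.4635, -0.0036, 0.0095]
tool_rot: [0.974, 0.227, -0.001, -0.0]
force: [-1.3, 0.7, -0.4]
finger_gap: 0.497
gripper_force: 0.0
```

Request:
move_arm([
  [[1,0,0,0,0],[1,0,0,0,0],[1,0,0,0,0],[1,0,0,0,0]],
], newtons=20)

```text
t: 6.55
tcp_pos: [0.4643, -0.0038, 0.0106]
tool_rot: [0.974, 0.227, 0.0, 0.0]
force: [-0.9, 0.3, 0.5]
finger_gap: 0.002
gripper_force: 0.0
```

Request:
move_arm([
  [[0,0,0,0,0],[0,0,0,0,0],[0,0,0,-0.005,0],[0,0,0,-0.005,0],[0,0,0,0,0],[1,0,0,0,0],[1,0,0,0,0],[1,0,0,0,0]],
])

```text
t: 7.35
tcp_pos: [0.464, -0.0037, 0.0001]
tool_rot: [0.974, 0.227, 0.0, 0.0]
force: [0.6, 0.3, -0.6]
finger_gap: 0.262
gripper_force: 19.6
```

The grip is confirmed: gap 0.26 on the knob, so the real tips are about 31 mm above the reported TCP. I'll regrip lower.

Request:
move_arm([
  [[0,0,0,0,0],[0,0,0,0,0],[0,0,0,-0.006,0],[0,0,0,-0.006,0],[0,0,0,-0.002,0],[1,0,0,0,0],[1,0,0,0,0],[1,0,0,0,0]],
], newtons=40)

```text
t: 8.15
tcp_pos: [0.4641, -0.0038, -0.0139]
tool_rot: [0.974, 0.227, 0.0, 0.0]
force: [0.2, 0.5, -0.8]
finger_gap: 0.267
gripper_force: 39.1
```

Request:
move_arm([
  [[1,0,0,0.02,0],[1,0,0,0.04,0],[1,0,0,0.04,0],[1,0,0,0,0]],
])

```text
t: 8.55
tcp_pos: [0.4674, -0.0045, 0.0903]
tool_rot: [0.974, 0.228, 0.005, 0.002]
force: [0.8, -0.9, -0.8]
finger_gap: 0.265
gripper_force: 39.3
```

Run:
```python
from h import *
s=manip.snapshot('side')
st=manip.sense();print(st['tcp_pos'],st['finger_gap'],st['gripper_force'],st['force'])
k=7;c=proj(s,st['tcp_pos']);x,y=int(c[0])-55,int(c[1])-35
im=cv2.resize(s['img'][y:y+80,x:x+110,::-1],None,fx=k,fy=k,interpolation=cv2.INTER_CUBIC)
im=cv2.convertScaleAbs(im,alpha=1.6)
cv2.imwrite('pics/s4c.png',im)
```

```text
[ 0.46599807 -0.0041624   0.08843767] 0.26501839524790294 39.263824224472046 [ 0.07939774 -0.65674146  0.14522986]
```

View pics/s4c.png

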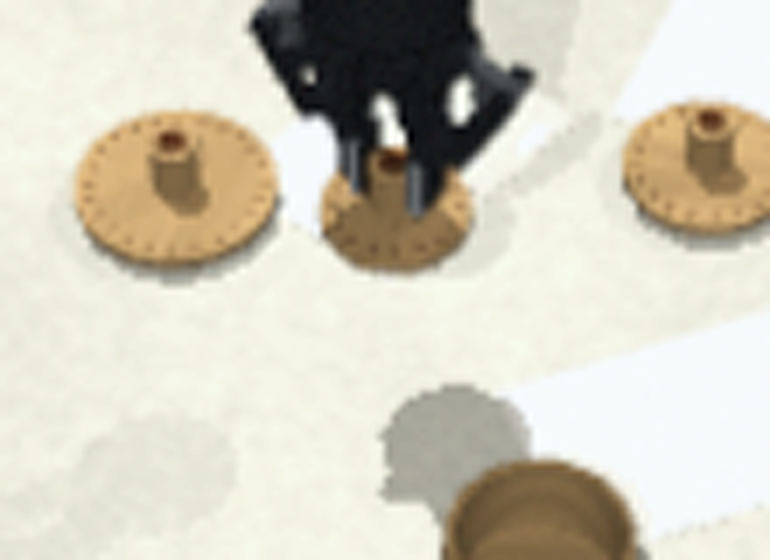

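The lid is held level by its knob, at (395,190). Now I'll carry it to box_second.

Request:
move_arm([
  [[1,0.0278,-0.0361,0,0],[1,0.0278,-0.0361,0,0],[1,0.0278,-0.0361,0,0],[1,0.0278,-0.0361,0,0],[1,0.0278,-0.0361,0,0],[1,0.0278,-0.0361,0,0],[1,0,0,-0.02,0],[1,0,0,-0.02,0]],
])

```text
t: 9.4
tcp_pos: [0.631, -0.2219, 0.0439]
tool_rot: [0.974, 0.226, -0.0, -0.0]
force: [-1.7, 0.6, -1.3]
finger_gap: 0.264
gripper_force: 39.4
```

Request:
move_arm([
  [[1,0,0,-0.006,0],[1,0,0,-0.004,0],[1,0,0,-0.004,0],[1,0,0,-0.002,0],[1,0,0,-0.001,0],[1,0,0,0,0]],
])

```text
t: 10.0
tcp_pos: [0.6311, -0.2203, 0.0297]
tool_rot: [0.974, 0.228, 0.0, 0.0]
force: [-0.3, -0.8, -0.3]
finger_gap: 0.262
gripper_force: 39.4
```

Request:
move_arm([
  [[1,0,0,-0.001,0],[1,0,0,-0.001,0],[1,0,0,0,0]],
])

```text
t: 10.3
tcp_pos: [0.6312, -0.2205, 0.0279]
tool_rot: [0.974, 0.227, 0.0, 0.0]
force: [-0.3, 0.4, 3.6]
finger_gap: 0.266
gripper_force: 39.8
```

Request:
move_arm([
  [[0,0,0,0,0],[0,0,0,0,0],[0,0,0,0,0],[0,0,0,0.03,0],[0,0,0,0.04,0],[0,0,0,0,0]],
])

```text
t: 10.9
tcp_pos: [0.6349, -0.2224, 0.1028]
tool_rot: [0.974, 0.227, 0.004, 0.004]
force: [0.7, -1.1, 1.1]
finger_gap: 0.498
gripper_force: 0.0
```

```bash
cat > chk.py <<'E'
from h import *
import sys,json
box,d,hh,n=sys.argv[1],float(sys.argv[2]),float(sys.argv[3]),sys.argv[4]
b=json.load(open('p.json'))[box];st=manip.sense();print(np.round(st['tcp_pos'],4))
ims=[]
for cam in('side','top'):
  s=manip.snapshot(cam);k=7;c=proj(s,[*b,hh]);x,y=max(int(c[0])-28,0),max(int(c[1])-35,0)
  im=cv2.convertScaleAbs(cv2.resize(s['img'][y:y+70,x:x+56,::-1],None,fx=k,fy=k,interpolation=cv2.INTER_CUBIC),alpha=1.5)
  a=np.linspace(0,2*np.pi,60)
  for z,r in((hh,d/2),(hh+.008,d/2),(0,d/2),(hh+.038,.012)):
    p=np.array([proj(s,[b[0]+r*np.cos(t),b[1]+r*np.sin(t),z]) for t in a])
    cv2.polylines(im,[np.int32((p+.5-[x,y])*k)],True,(0,255,0),1)
  ims.append(im)
cv2.imwrite(f'pics/{n}.png',np.hstack(ims))
E
python3 chk.py box_second .072 .046 c1
```

```text
[ 0.6349 -0.2224  0.1028]
```

View pics/c1.png

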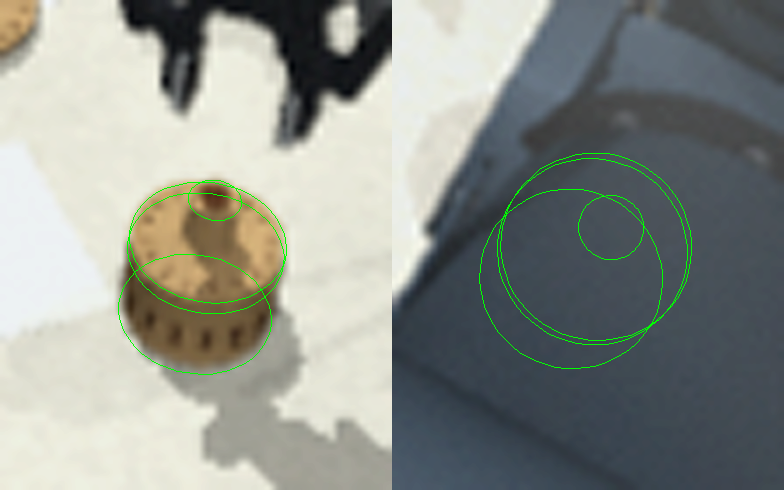

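The side view shows the lid flat on box_second, centred at (207,245). It made contact at the expected height. Next is lid_third.

Request:
move_arm([
  [[0,0.0078,0.0437,0,0],[0,0.0078,0.0437,0,0],[0,0.0078,0.0437,0,0],[0,0.0078,0.0437,0,0],[0,0.0078,0.0437,0,0],[0,0,0,-0.03,0],[0,0,0,-0.03,0],[0,0,0,0,0]],
])

```text
t: 11.8
tcp_pos: [0.6643, -0.0003, 0.031]
tool_rot: [0.974, 0.228, -0.006, -0.003]
force: [-1.2, -0.3, 0.7]
finger_gap: 0.5
gripper_force: 0.0
```

Request:
move_arm([
  [[0,0,0,-0.025,0],[0,0,0,-0.02,0],[0,0,0,-0.0064,0],[0,0,0,0,0],[1,0,0,0,0],[1,0,0,0,0],[1,0,0,0,0],[1,0,0,0,0]],
])

```text
t: 12.6
tcp_pos: [0.6709, -0.0021, -0.0129]
tool_rot: [0.974, 0.227, 0.001, 0.001]
force: [0.2, -1.1, 4.5]
finger_gap: 0.263
gripper_force: 39.6
```

Request:
move_arm([
  [[1,0,0,0.02,0],[1,0,0,0.04,0],[1,0,0,0.04,0],[1,-0.0398,-0.0252,0,0],[1,-0.0398,-0.0252,0,0],[1,-0.0398,-0.0252,0,0],[1,-0.0398,-0.0252,0,0],[1,-0.0398,-0.0252,0,0]],
])

```text
t: 13.4
tcp_pos: [0.4693, -0.1284, 0.0861]
tool_rot: [0.974, 0.228, 0.0, 0.0]
force: [0.2, -1.3, -0.8]
finger_gap: 0.261
gripper_force: 39.2
```

Request:
move_arm([
  [[1,-0.0398,-0.0252,0,0],[1,0,0,-0.02,0],[1,0,0,-0.015,0],[1,0,0,-0.006,0],[1,0,0,-0.005,0],[1,0,0,-0.003,0],[1,0,0,0,0],[1,0,0,0,0]],
])

```text
t: 14.2
tcp_pos: [0.4314, -0.1529, 0.037]
tool_rot: [0.974, 0.228, 0.0, 0.0]
force: [0.2, 0.7, 0.4]
finger_gap: 0.265
gripper_force: 39.2
```

Request:
move_arm([
  [[1,0,0,-0.001,0],[1,0,0,-0.001,0],[1,0,0,-0.001,0],[1,0,0,0,0]],
])

```text
t: 14.6
tcp_pos: [0.4313, -0.1531, 0.035]
tool_rot: [0.974, 0.227, 0.0, 0.0]
force: [-0.3, 0.6, 11.4]
finger_gap: 0.261
gripper_force: 40.5
```

Request:
move_arm([
  [[0,0,0,0,0],[0,0,0,0,0],[0,0,0,0,0],[0,0,0,0.03,0],[0,0,0,0.04,0],[0,0,0,0,0]],
])

```text
t: 15.2
tcp_pos: [0.4337, -0.1547, 0.1071]
tool_rot: [0.974, 0.228, 0.003, 0.003]
force: [0.9, -0.0, -1.0]
finger_gap: 0.501
gripper_force: 0.0
```

```bash
python3 chk.py box_third .088 .052 c2
```

```text
[ 0.4337 -0.1547  0.1071]
```

View pics/c2.png

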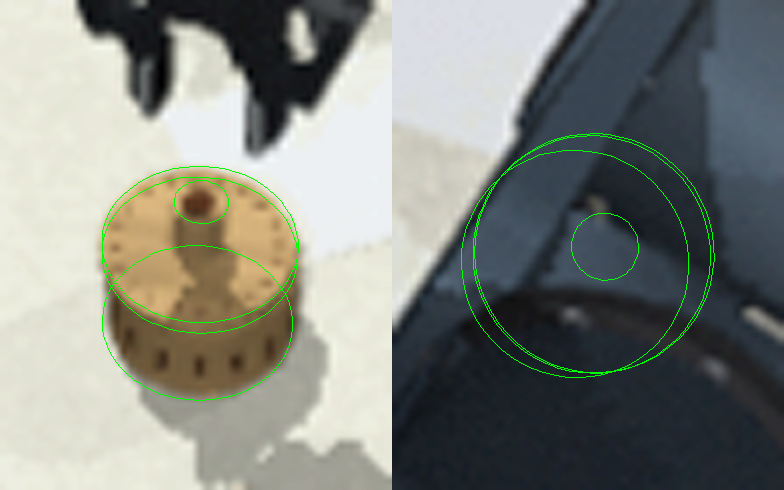

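Request:
move_arm([
  [[0,0.0026,0.0438,0,0],[0,0.0026,0.0438,0,0],[0,0.0026,0.0438,0,0],[0,0.0026,0.0438,0,0],[0,0.0026,0.0438,0,0],[0,0.0026,0.0438,0,0],[0,0.0026,0.0438,0,0],[0,0,0,0,0]],
])

```text
t: 16.1
tcp_pos: [0.448, 0.1579, 0.1023]
tool_rot: [0.973, 0.231, -0.001, -0.001]
force: [0.6, -0.8, 0.5]
finger_gap: 0.498
gripper_force: 0.0
```

The lid sits flat on box_third, with its knob at (198,203). Next is lid_large.

Request:
move_arm([
  [[0,0,0,-0.04,0],[0,0,0,-0.03,0],[0,0,0,-0.025,0],[0,0,0,-0.015,0],[0,0,0,-0.007,0],[0,0,0,0,0],[1,0,0,0,0],[1,0,0,0,0]],
])

```text
t: 16.9
tcp_pos: [0.4496, 0.1534, -0.0126]
tool_rot: [0.974, 0.227, 0.001, 0.0]
force: [0.0, -0.3, -0.6]
finger_gap: 0.259
gripper_force: 39.1
```

Request:
move_arm([
  [[1,0,0,0,0],[1,0,0,0,0],[1,0,0,0.02,0],[1,0,0,0.04,0],[1,0,0,0.05,0],[1,0,0,0,0]],
])

```text
t: 17.5
tcp_pos: [0.4537, 0.1543, 0.1022]
tool_rot: [0.974, 0.228, 0.007, 0.001]
force: [1.1, 0.9, -1.3]
finger_gap: 0.267
gripper_force: 39.3
```

Request:
move_arm([
  [[1,0.0081,0.0414,0,0],[1,0.0081,0.0414,0,0],[1,0.0081,0.0414,0,0],[1,0.0081,0.0414,0,0],[1,0.0081,0.0414,0,0],[1,0.0081,0.0414,0,0],[1,0,0,-0.02,0],[1,0,0,-0.01,0]],
])

```text
t: 18.3
tcp_pos: [0.4963, 0.4026, 0.0646]
tool_rot: [0.974, 0.229, -0.001, 0.0]
force: [-0.1, -0.2, -0.2]
finger_gap: 0.262
gripper_force: 39.4
```

Request:
move_arm([
  [[1,0,0,-0.01,0],[1,0,0,-0.007,0],[1,0,0,-0.004,0],[1,0,0,-0.002,0],[1,0,0,0,0],[1,0,0,0,0]],
])

```text
t: 18.9
tcp_pos: [0.4983, 0.402, 0.0443]
tool_rot: [0.974, 0.227, 0.001, -0.0]
force: [0.9, 0.2, 0.0]
finger_gap: 0.263
gripper_force: 39.4
```

Request:
move_arm([
  [[1,0,0,-0.001,0],[1,0,0,-0.001,0],[1,0,0,-0.001,0],[1,0,0,0,0]],
])

```text
t: 19.3
tcp_pos: [0.4979, 0.4021, 0.0413]
tool_rot: [0.974, 0.227, 0.0, -0.0]
force: [-1.2, -0.4, 3.8]
finger_gap: 0.266
gripper_force: 39.8
```

Request:
move_arm([
  [[0,0,0,0,0],[0,0,0,0,0],[0,0,0,0,0],[0,0,0,0.03,0],[0,0,0,0.04,0],[0,-0.0342,-0.0225,0,0],[0,-0.0342,-0.0225,0,0],[0,-0.0342,-0.0225,0,0]],
])

```text
t: 20.1
tcp_pos: [0.3943, 0.3338, 0.1111]
tool_rot: [0.974, 0.227, 0.001, -0.0]
force: [0.1, -0.4, -0.6]
finger_gap: 0.498
gripper_force: 0.0
```

Request:
move_arm([
  [[0,-0.0342,-0.0225,0,0],[0,0,0,-0.04,0],[0,0,0,-0.03,0],[0,0,0,-0.02,0],[0,0,0,0,0],[0,0,0,0,0]],
])

```text
t: 20.7
tcp_pos: [0.3611, 0.312, 0.0207]
tool_rot: [0.974, 0.227, -0.0, 0.0]
force: [0.5, 0.1, 0.1]
finger_gap: 0.499
gripper_force: 0.0
```

```bash
python3 chk.py box_large .104 .058 c3
python3 - <<'E'
from h import *
for c in('side','top'):
  manip.snapshot(c);print([ (d['xyz'],d['confidence']) for d in manip.mark_of('lid_small',c)])
E
```

```text
[0.3611 0.312  0.0207]
[([0.3654, 0.3159, -0.0046], 0.45)]
[([0.3579, 0.3146, 0.0027], 0.42)]
```

View pics/c3.png

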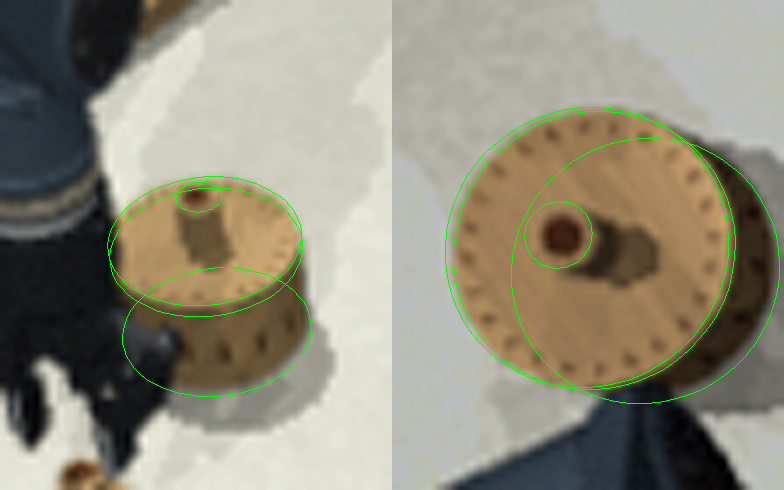

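lid_large sits flat on its box, with its knob at (560,235) in the top crop. Now I'll grasp lid_small.

Request:
move_arm([
  [[0,0,0.0015,-0.015,0],[0,0,0,-0.012,0],[0,0,0,-0.007,0],[0,0,0,0,0],[1,0,0,0,0],[1,0,0,0,0],[1,0,0,0,0],[1,0,0,0,0]],
])

```text
t: 21.8
tcp_pos: [0.3612, 0.3135, -0.013]
tool_rot: [0.974, 0.227, 0.0, -0.0]
force: [0.5, 0.3, -0.3]
finger_gap: 0.265
gripper_force: 39.1
```

Request:
move_arm([
  [[1,0,0,0.02,0],[1,0,0,0.04,0],[1,0,0,0.05,0],[1,0.035,-0.0075,0,0],[1,0.035,-0.0075,0,0],[1,0.035,-0.0075,0,0],[1,0.035,-0.0075,0,0],[1,0.035,-0.0075,0,0]],
])

```text
t: 22.6
tcp_pos: [0.537, 0.2755, 0.0969]
tool_rot: [0.974, 0.227, -0.0, -0.0]
force: [-0.3, 0.3, -0.7]
finger_gap: 0.261
gripper_force: 39.3
```

Request:
move_arm([
  [[1,0.036,-0.0085,0,0],[1,0.036,-0.008,0,0],[1,0.036,-0.008,0,0],[1,0,0,0,0],[1,0,0,-0.02,0],[1,0,0,-0.01,0],[1,0,0,0,0]],
])

```text
t: 23.3
tcp_pos: [0.6412, 0.2512, 0.0644]
tool_rot: [0.974, 0.228, -0.003, -0.0]
force: [0.1, -0.2, 0.2]
finger_gap: 0.263
gripper_force: 39.3
```

```bash
python3 chk.py box_small .056 .040 c4
```

```text
[0.6412 0.2512 0.0644]
```

View pics/c4.png

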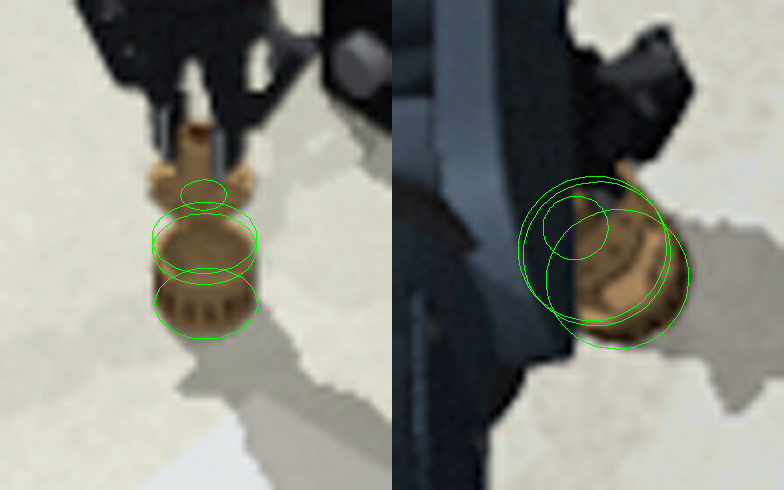

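Lid_small hangs above box_small, at (200,190) over (205,245). It is aligned to about 2 mm, so I'll lower it.

Request:
move_arm([
  [[1,0,0,-0.02,0],[1,0,0,-0.01,0],[1,0,0,-0.006,0],[1,0,0,-0.004,0],[1,0,0,0,0],[1,0,0,0,0]],
])

```text
t: 24.0
tcp_pos: [0.6444, 0.2516, 0.0272]
tool_rot: [0.974, 0.227, 0.0, -0.0]
force: [-0.4, 0.1, 0.2]
finger_gap: 0.263
gripper_force: 39.3
```

Request:
move_arm([
  [[1,0,0,-0.001,0],[1,0,0,-0.001,0],[1,0,0,-0.001,0],[1,0,0,0,0]],
])

```text
t: 24.4
tcp_pos: [0.6439, 0.2514, 0.0236]
tool_rot: [0.974, 0.227, -0.0, -0.0]
force: [0.2, 0.5, -0.9]
finger_gap: 0.261
gripper_force: 39.3
```

Request:
move_arm([
  [[1,0,0,-0.001,0],[1,0,0,0,0],[1,0,0,0,0]],
])

```text
t: 24.7
tcp_pos: [0.6442, 0.2515, 0.023]
tool_rot: [0.974, 0.227, 0.0, -0.0]
force: [-0.1, 0.0, 2.0]
finger_gap: 0.263
gripper_force: 39.4
```

Request:
move_arm([
  [[0,0,0,0,0],[0,0,0,0,0],[0,0,0,0,0],[0,0,0,0.03,0],[0,0,0,0.04,0],[0,-0.01,-0.045,0.02,0],[0,-0.01,-0.045,0.02,0],[0,-0.01,-0.045,0,0]],
])

```text
t: 25.5
tcp_pos: [0.6162, 0.1161, 0.1359]
tool_rot: [0.974, 0.228, 0.004, 0.001]
force: [0.8, 0.2, -0.4]
finger_gap: 0.5
gripper_force: 0.0
```

```bash
python3 chk.py box_small .056 .040 c5
python3 - <<'E'
from h import *
snap('top','topf')
E
```

```text
[0.6162 0.1161 0.1359]
```

View pics/c5.png

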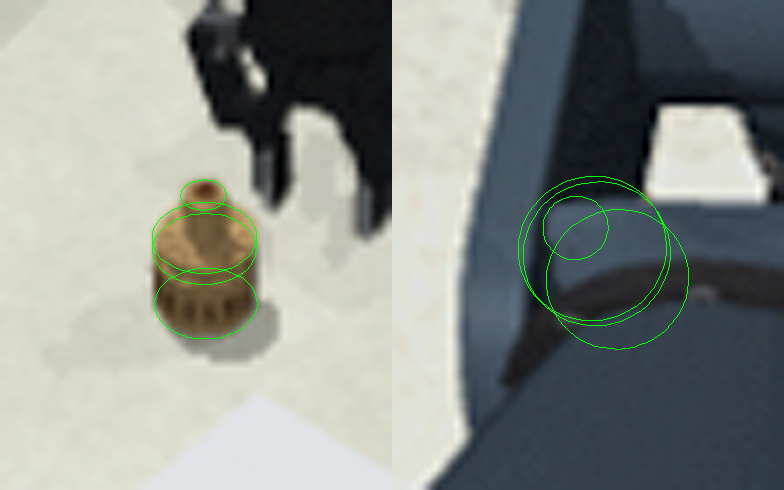

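View pics/topf.png

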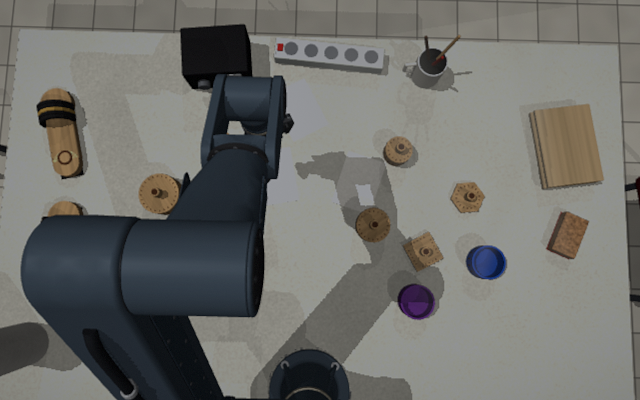

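All four lids are seated: small in the side crop at (205,240), and large (160,193), third (373,224) and second (398,150) in the top view. The square and hexagonal lids haven't moved.

Request:
move_arm([
  [[0,0,0,0,0],[0,0,0,0,0],[0,0,0,0,0]],
])

```text
t: 25.95
tcp_pos: [0.6141, 0.1183, 0.1321]
tool_rot: [0.974, 0.228, -0.0, -0.0]
force: [0.3, -0.6, -0.3]
finger_gap: 0.499
gripper_force: 0.0
```

```bash
python3 -c "
from station import manip;print(manip.sign_off())"
```

```text
the job is handed in; nothing more can be done
None
```

All four round lids sit flat on their own boxes, checked by camera and contact height; the square and hexagonal lids stayed put, and I handed the job in at about 26 s.

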